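# Turn the freshly backed coaster over with the spatula

### The job

The coaster on the low half of the wooden board has just had its cork backing glued on and must not be touched by the gripper. Take the spatula from its stand, push the coaster home with it until it presses firmly against the step of the raised half, and hold it pressed there for a moment; then work the blade under it and turn it over the step with the blade, so that it lies flat, cork side down, on the raised half, and lay the spatula back in its stand. Press with some 5 to 10 N, never hard, on the coaster and the board, and leave the glass, the marker and the note block where they are.

Things in the scene. Friction and masses are not known exactly. Their poses are not given: they have to be found in the camera images.
- board: fixed wooden base plate, top 4 mm above the desk: x -145 to 190 mm, y -81 to 81. Its open low half is at -x. Towards +x a raised tray stands on it, 131 mm long in x, floor 12 mm above the desk; its near side is an upright step 8 mm high, across x, at x = 0 to 55 mm: where exactly is not reported. 5 mm rim at the tray's far end and sides. Origin at desk height, z up
- coaster: loose square tile coaster, 90 x 90 x 10 mm, 0.10 to 0.16 kg. Origin at the centre of the blue glazed face with a white ring; z points out of the cork side, x, y along the edges. It starts on the low half, cork (z) up, its +x edge 4 to 75 mm short of the step, turned at most 0.1 rad against the board
- coaster_center (a point): centre of the coaster, half way through its thickness. The glazed face is bevelled all round: its lowest 3.5 mm recede to 80 x 80 mm at the face, so a thin blade flat on the board wedges under; above that the tile's rim is upright up to 7 mm, and the cork on it is 84 x 84 x 3 mm. It slides on the board at about 1 N and levers up about its +x edge against the step
- spatula: loose spatula, 0.10 kg, centre of mass about 18 mm ahead of its origin, which is the middle of the straight orange handle; x towards the blade, z up. Handle x -60 to 55 mm, 14 wide (y), 20 tall. A cranked neck drops to the level steel blade. In its stand grip it from above at the origin; grip it hard, it can turn in the fingers about the line through the pads
- spatula_tip (a point): middle of the front edge of the blade, on its underside, at (125, 0, -60) mm in the spatula's frame. Blade: x 60 to 125 mm, 60 wide, 2 thick, parallel to the handle; its top is free ahead of the neck, x 87 to 125 mm
- stand: fixed white stand of the spatula: base plate 130 x 70 x 8 mm, two saddles 8 mm thick at x -45 and +45 mm that carry the handle; saddle floors 62 mm above the desk, flared cheeks up to 78 mm, 17 mm apart at the floor, about 30 at the top. Origin at desk height under the middle; x is where the blade points in the stand
- stand_rest (a point): where the spatula's origin is when it lies in the stand, 72 mm above the stand's origin
- coffee_glass: bystander: glass of milky coffee, 78 mm across, 88 mm tall, origin at the centre of its foot
- marker: bystander: black cap pen lying on the desk, 132 mm long, 17 mm thick
- note_block: bystander: pale pad of sticky notes, 66 x 66 x 13 mm
There are look-alikes about, which are no part of the job. There is more than one size of the coaster; the job needs the larger.

How it is judged:
By the outcome, as a careful person would: the job done as asked, in the order asked, and still so for the second after the job is handed in, with the robot touching nothing.
It also fails if it takes over 69 s, if anything falls off the work surface, if the arm or the gripper's body presses on something with over 40 N, if the wrist force passes 120 N, or if a joint passes its speed limit or range.

### The arm

A 6-joint arm with a two-finger parallel gripper is mounted at the origin on a cart in front of the work surface, level with it; the furniture and walls round the work are solid. World frame = base frame: x ahead of the robot, y to its left, z up, the work surface at z = 0. Lengths are in m, angles in rad, forces in N, time in s.
With the tool pointing down it reaches from about 0.325 to 0.75 m from the base axis. Payload 7.6 kg.
Tool frame: the origin (TCP) lies between the finger pads; the fingertips stand 17 mm ahead of it and the grasp point (between the pads) lies 2 mm behind it; z points along the fingers, y is the line along which they close (so a half turn about z gives the same grasp; the last joint's range is limited). The gripper opens to 85 mm and grips with 20 to 120 N. Pads are 22 mm wide; open, the fingers measure 114 mm over their backs; the gripper's body (76 mm by 85 mm) begins 54 mm behind the grasp point. The pads swing forward as they close: fully open they stand 13 mm farther back than shut.
Start: joints at [-1.357, 0.052, 1.401, -0, 1.689, -0.07], TCP at [0.147, -0.504, 0.248] pointing down, gripper open.
Joint ranges: [-2.9, 2.9], [-0.91, 2.17], [0.12, 2.37], [-1.06, 4.2], [0.26, 2.73], [-2.93, 2.93]. Speed limits (rad/s): [2.57, 2.57, 3.01, 3.14, 3.14, 3.14].

### API

Orientations are given as a 3x3 rotation matrix whose columns are the frame's x, y, z axes.
In Python, from bench import telemetry, vision, robot gives the robot as it stands. The module is installed in compiled form; this text tells all that it offers.
- The arm moves only by the tool step_arm, never from a script. Its arguments are lists of equal length, an entry for each row: "slide": the shift along the world's x, y, z in shares of 1 m (1.0 is 1 m), a list of three; "turn": the turn, a rotation vector about the world's x, y, z in normalised numbers (1 is 2 pi rad), a list of three; "fingers": the finger opening in cm, from 0 to 8.54. A call has 1 to 10 rows; each row is the pose to reach, as a shift and turn from the pose commanded when the call began; what a row does not reach only later rows make up. A row lasts 1/8 s, in which the tool goes at most 62.5 mm and 10.7 degrees, less where a joint would pass 70% of its speed; a pose out of reach is approached as far as the arm can. A call with a gripper value outside its range is refused whole. The fingers move at their own pace and stop on an object; the grip force is fixed at half the most. Time passes only in rows, so rows that repeat a pose let the fingers close. It gives the time, the measured TCP pose, the force, the opening and the grip force at its end, in the units of the state.
- telemetry.state(): the state, without advancing time (a new reading comes with each control period).
- vision.get_image(name): name is "side" or "top" or "wrist"; returns (picture, depth): 480x640x3 uint8, red, green, blue; 480x640 float32, m along the optical axis (not along the pixel's ray), 0 where there is no reading.
- vision.calibration(name): a dict with "fx", "fy", "cx", "cy" (pixels), "k1" (the pictures are not rectified: a ray, as slopes to the right and down, at radius r is drawn at 1 + k1 r^2 times it, then the intrinsics apply), "rvec" (rotation vector, rad) and "tvec" (3), from world to camera coordinates, as OpenCV has them. Camera axes: x right, y down, z forward; pixel columns grow to the right and rows downward; lengths in m; the calibration is good to about 2 mm. A picture is of the moment at which its call begins: read the wrist's pose just before it. calibration takes no time and is no camera call; for the wrist camera it gives the pose at the moment of the call.
- robot.sign_off(): hands the job in; it is judged then, once.
The state is a dict: "time": time; "qpos": joint angles; "qd": joint speeds; "joint_efforts": joint torques, N m; "position": TCP position; "tool_rot": TCP orientation; "force": force on the tool from outside, world axes, zero at the start; "wrist_torque": the same for the moment, N m; "gripper_width": finger opening in m; "grip_force": force on a finger pad.
Only numpy, scipy, OpenCV 4.12 (cv2) and the standard library are available. Lean on these libraries where they do the work, as an engineer would, in place of code of your own. Each camera call takes 0.05 s, during which the arm holds its last target. There are 200 camera calls.

## Working session

There is one attempt and no reset: what is moved stays moved. The work goes in short steps, Python scripts to look and compute and a tool call to move; the robot and the scene stay as the last step left them, time stands still between calls to the robot, and variables do not carry over. Pictures are saved under pics/ and viewed, at most 10 in all, crops included, and the job is handed in when it is done.

Besides the shell and the picture viewer there is one more tool, called after "Emit:" as a command line: name --argument value ..., lists and objects as JSON in quotes. step_arm: Moves the arm, as the interface text tells. Its arguments: {"type":"object","properties":{"slide":{"type":"array","items":{"type":"array","items":{"type":"number"}}},"turn":{"type":"array","items":{"type":"array","items":{"type":"number"}}},"fingers":{"type":"array","items":{"type":"number"}}},"required":["slide","turn","fingers"]}

```bash
mkdir -p pics
cat > h.py <<'E'
import numpy as np,cv2
from bench import telemetry,vision,robot
def cam(n):
    c=vision.calibration(n);K=np.array([[c['fx'],0,c['cx']],[0,c['fy'],c['cy']],[0,0,1.]])
    R=cv2.Rodrigues(np.array(c['rvec'],float))[0];t=np.array(c['tvec'],float).ravel()
    return K,np.array([c['k1'],0,0,0,0.]),R,t
def grab(n):
    c=cam(n);im,d=vision.get_image(n);return im,d,c
def rays(c,uv):
    K,D,R,t=c;p=cv2.undistortPoints(np.array(uv,float).reshape(-1,1,2),K,D).reshape(-1,2)
    return np.c_[p,np.ones(len(p))]
def world(c,d,uv):
    r=rays(c,uv);z=np.array([d[int(round(v)),int(round(u))] for u,v in uv])
    return (r*z[:,None]-c[3])@c[2]
def onz(c,uv,h):
    r=rays(c,uv)@c[2];o=-c[2].T@c[3];return o+r*((h-o[2])/r[:,2])[:,None]
def proj(c,P):
    return cv2.projectPoints(np.array(P,float).reshape(-1,3),cv2.Rodrigues(c[2])[0],c[3],c[0],c[1])[0].reshape(-1,2)
def save(n,im): cv2.imwrite('pics/'+n,im[...,::-1])
E
python3 - <<'E'
from h import *
for n in ('top','side'):
    im,d,c=grab(n);save(n+'0.png',im);np.savez(n+'0.npz',im=im,d=d);print(n,-c[2].T@c[3],c[0][0,0])
print(telemetry.state())
E
```

```text
top [ 0.47919974 -0.10351437  1.1192787 ] 488.7104539718785
side [ 0.42652003 -1.07144102  0.55433702] 491.7549832153968
{'time': 0.1, 'qpos': array([-1.35729223e+00,  5.27345958e-02,  1.40162596e+00,  2.78041026e-05,
        1.68860746e+00, -7.02973676e-02]), 'qd': array([-0.00127597, -0.0009997 , -0.00356376, -0.00037379,  0.00123535,
        0.00043049]), 'joint_efforts': array([-1.73151648e-04, -3.82581496e+01, -3.60986638e+01, -1.61914604e-04,
        4.76491376e-03,  2.41678276e-05]), 'position': array([ 0.14698126, -0.50374654,  0.24757575]), 'tool_rot': array([[ 9.59997046e-01,  2.80010003e-01, -2.64435265e-04],
       [ 2.80010101e-01, -9.59996105e-01,  1.34998466e-03],
       [ 1.24152385e-04, -1.37002583e-03, -9.99999054e-01]]), 'force': array([-0.26687514,  0.32667761, -0.78267435]), 'wrist_torque': array([ 0.01402222, -0.00035439, -0.04644808]), 'grip_force': 0.0, 'gripper_width': 0.0854326025374814}
```

View pics/top0.png

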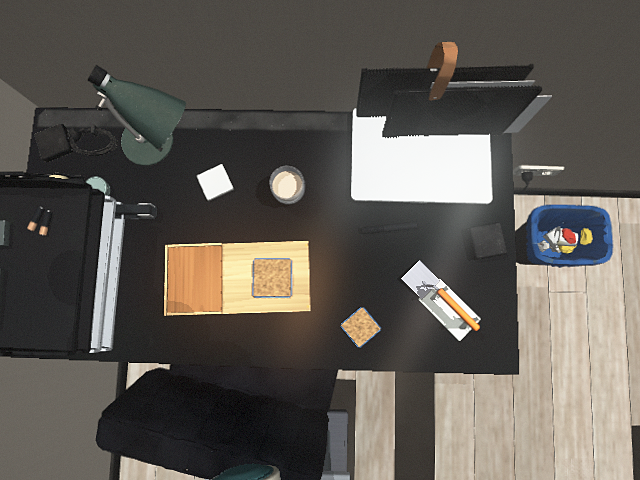

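View pics/side0.png

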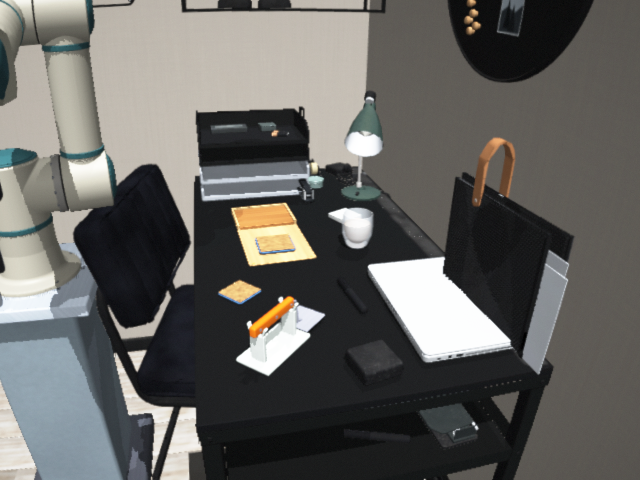

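The top image has +x up and +y to the left. There are two cork tiles: one on the board at about (272,278), roughly 40 px wide, and one on the desk at (361,327), roughly 28 px wide. The larger one on the low half of the board fits the description. The stand and spatula are at (442,300), with the blade towards the upper left. The glass is at (287,185), the marker at (388,228), and there is a pale pad at (214,182) and a dark one at (488,240). The raised tray is the darker part at the left of the board, at (195,278).

Run:
```python
from h import *
T=np.load('top0.npz');S=np.load('side0.npz');ct,cs=cam('top'),cam('side')
a=cv2.resize(T['im'][232:350,150:500],None,fx=2.28,fy=2.28,interpolation=cv2.INTER_CUBIC)
b=cv2.resize(S['im'][190:380,220:340],None,fx=1.7,fy=1.7,interpolation=cv2.INTER_CUBIC)
o=np.zeros((600,800,3),np.uint8);o[:a.shape[0],:a.shape[1]]=a[:, :800];o[272:272+b.shape[0],:b.shape[1]]=b[:328]
save('crop1.png',o)
def cloud(c,im,d,m):
    v,u=np.nonzero(m&(d>0));return world(c,d,np.c_[u,v].tolist())
for n,c,I in(('top',ct,T),('side',cs,S)):
    im,d=I['im'],I['d'];hsv=cv2.cvtColor(im,cv2.COLOR_RGB2HSV)
    m=(hsv[...,0]>5)&(hsv[...,0]<18)&(hsv[...,1]>190)&(hsv[...,2]>130)
    P=cloud(c,im,d,m);k=(P[:,1]<-.25)&(P[:,1]>-.6)&(P[:,0]<.6)&(P[:,2]>.03)&(P[:,2]<.15);P=P[k]
    top=P[P[:,2]>np.percentile(P[:,2],90)-.006]
    r=cv2.minAreaRect((top[:,:2]*1000).astype(np.float32));print(n,'handle',len(top),r,'ztop',np.median(top[:,2]))
# depth checks in top
for nm,uv in dict(low=(300,300),tray=(195,260),coaster=(272,278),lookalike=(361,327),glass=(287,185),desk=(330,260),note=(214,182)).items():
    print(nm,world(ct,T['d'],[uv])[0].round(4))
# masks by blob: coaster cork vs board  -> print a hsv samples
hsv=cv2.cvtColor(T['im'],cv2.COLOR_RGB2HSV)
for uv in [(300,300),(240,262),(195,260),(272,278),(252,278),(361,327)]: print(uv,hsv[uv[1],uv[0]])
```

```text
top handle 45 ((495.5719909667969, -385.2107849121094), (74.89009094238281, 2.634704828262329), 45.8839225769043) ztop 0.08099424865906774
side handle 161 ((511.95196533203125, -378.6232604980469), (116.15524291992188, 15.959214210510254), 46.758758544921875) ztop 0.07856961829043144
low [ 0.5254 -0.0383  0.0018]
tray [0.6089 0.2055 0.0142]
coaster [0.5725 0.026  0.0165]
lookalike [ 0.4689 -0.1774  0.0092]
glass [ 0.779  -0.0032  0.0582]
desk [ 0.6194 -0.1042 -0.002 ]
note [0.7957 0.1742 0.0113]
(300, 300) [ 21  94 243]
(240, 262) [ 25  71 251]
(195, 260) [ 14 148 208]
(272, 278) [ 16 116 192]
(252, 278) [ 13  44 226]
(361, 327) [ 16 117 191]
```

View pics/crop1.png

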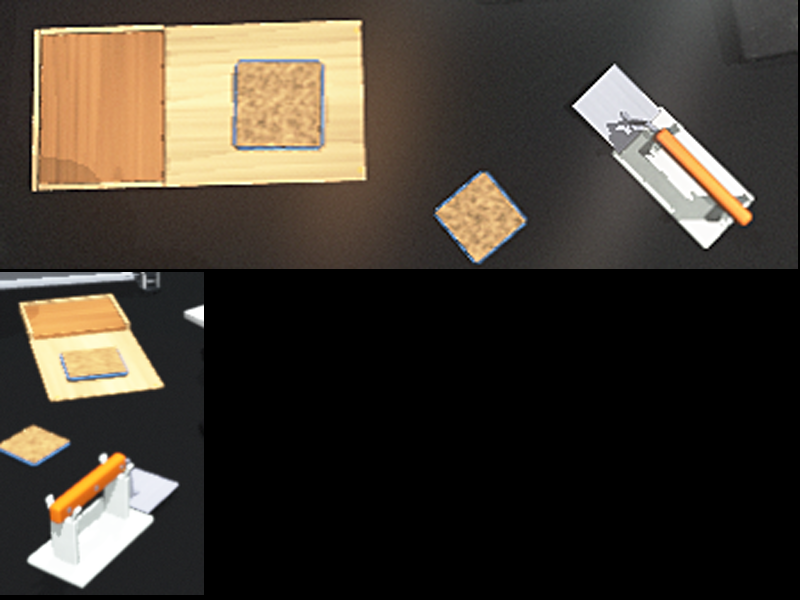

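The crop confirms this. The larger tile, on the board's low half at crop (280,104), is about 90 px wide. The look-alike on the desk at (481,217) is about 66 px wide and is not part of the job. The step line is at crop x≈164. The handle runs from (665,135) to (745,218), with the blade tip near (592,85).

I'll move above the stand and refine the pose with the wrist camera.

Careful with the scale: shifts go in shares of 1 m and turns go in shares of 2 pi rad. That gives: 36 cm / 100 = 0.36, 12.4 cm / 100 = 0.124, 0.54 rad / 6.2832 = 0.0859.

Emit:
step_arm --slide '[[0.05, 0.02, 0], [0.11, 0.04, 0], [0.17, 0.06, 0], [0.23, 0.08, 0], [0.29, 0.1, 0], [0.34, 0.12, 0], [0.36, 0.124, 0], [0.36, 0.124, 0], [0.36, 0.124, 0]]' --turn '[[0, 0, 0.0159], [0, 0, 0.0318], [0, 0, 0.0477], [0, 0, 0.0637], [0, 0, 0.0796], [0, 0, 0.0859], [0, 0, 0.0859], [0, 0, 0.0859], [0, 0, 0.0859]]' --fingers '[8.5, 8.5, 8.5, 8.5, 8.5, 8.5, 8.5, 8.5, 8.5]'

```text
time: 1.23
position: [0.5061, -0.3805, 0.2481]
tool_rot: [[0.68, 0.733, -0.001], [0.733, -0.68, 0.0], [-0.0, -0.001, -1.0]]
force: [0.3, -0.3, -0.2]
gripper_width: 0.0852
grip_force: 0.0
```

Run:
```python
from h import *
s=telemetry.state();print(s['time'],s['position'],s['tool_rot'].round(3).tolist(),s['qpos'].round(3))
im,d,c=grab('wrist');save('w1.png',im);np.savez('w1.npz',im=im,d=d,K=c[0],D=c[1],R=c[2],t=c[3]);print(-c[2].T@c[3],c[2][2])
T=np.load('top0.npz');ct=cam('top')
hsv=cv2.cvtColor(T['im'],cv2.COLOR_RGB2HSV).astype(int);H,S,V=hsv[...,0],hsv[...,1],hsv[...,2]
roi=np.zeros(H.shape,bool);roi[232:325,155:320]=1
def corners(m,h,nm):
    cn=max(cv2.findContours(m.astype(np.uint8),0,1)[0],key=cv2.contourArea).reshape(-1,2)
    W=onz(ct,cn.astype(float),h)[:,:2]
    r=cv2.minAreaRect((W*1000).astype(np.float32));print(nm,r)
corners(roi&(V>110),.006,'board');
corners(roi&(V>110)&(S>115)&(np.arange(640)<230)[None],.012,'trayfloor')
low=roi&(V>215)&(S<112)&(np.arange(640)>215)[None]
sub=(~low)&roi;sub[:, :230]=0;sub[:,300:]=0;sub[:248]=0;sub[306:]=0
corners(sub,.013,'coaster')
```

```text
1.225 [ 0.50610917 -0.38049889  0.24805395] [[0.68, 0.733, -0.001], [0.733, -0.68, 0.0], [-0.0, -0.001, -1.0]] [-0.703  0.363  1.046 -0.     1.733  0.045]
[ 0.5560686  -0.32659206  0.37368695] [-0.1996858 -0.214022  -0.9562009]
board ((573.08544921875, 109.4101791381836), (164.02003479003906, 335.4336242675781), 3.4437267780303955)
trayfloor ((566.6286010742188, 204.11441040039062), (150.64869689941406, 126.2535171508789), 3.3211660385131836)
coaster ((573.0985717773438, 26.799951553344727), (91.1461181640625, 96.53630065917969), 1.7055755853652954)
```

View pics/w1.png

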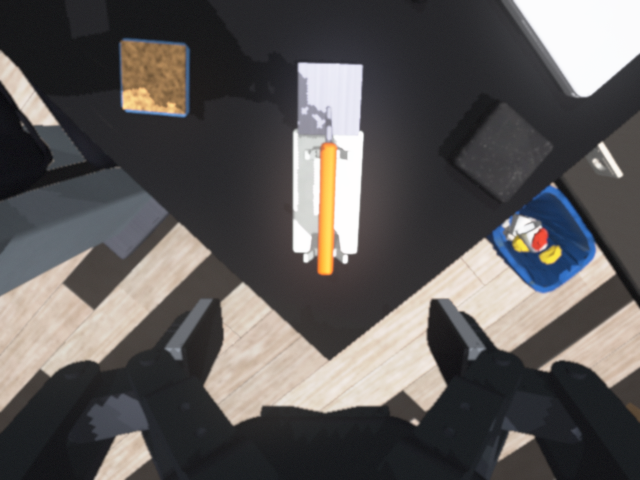

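In the wrist view the handle runs from (328,145) to (325,272), with the blade at (298–362, 63–135). I'll compute the handle pose from the wrist and side views.

Run:
```python
from h import *
def ends(im,roi):
    h=cv2.cvtColor(im,cv2.COLOR_RGB2HSV);m=((h[...,0]>4)&(h[...,0]<19)&(h[...,1]>170)&(h[...,2]>100)).astype(np.uint8)
    z=np.zeros_like(m);z[roi[1]:roi[3],roi[0]:roi[2]]=1;m&=z
    n,l,st,ce=cv2.connectedComponentsWithStats(m);k=1+st[1:,4].argmax();return l==k
W=np.load('w1.npz');cw=(W['K'],W['D'],W['R'],W['t'])
m=ends(W['im'],(280,120,380,300));v,u=np.nonzero(m&(W['d']>0));P=world(cw,W['d'],np.c_[u,v].tolist())
k=abs(P[:,2]-np.percentile(P[:,2],85))<.004;Q=P[k];r=cv2.minAreaRect((Q[:,:2]*1000).astype(np.float32))
print('wrist depth',r,np.median(Q[:,2]),len(Q))
vv,uu=np.nonzero(m);X=onz(cw,np.c_[uu,vv].astype(float),.082);print('wrist @82mm',cv2.minAreaRect((X[:,:2]*1000).astype(np.float32)))
# triangulate handle centroid side+top+wrist
rows=[]
def add(c,uv):
    d=(rays(c,[uv])@c[2])[0];d/=np.linalg.norm(d);o=-c[2].T@c[3];rows.append((np.eye(3)-np.outer(d,d),o))
add(cw,(uu.mean(),vv.mean()))
for n,roi in (('top',(420,270,500,345)),('side',(235,285,310,345))):
    I=np.load(n+'0.npz');mm=ends(I['im'],roi);a,b=np.nonzero(mm);print(n,b.mean(),a.mean(),len(a));add(cam(n),(b.mean(),a.mean()))
for idx in ([0,1],[0,2],[1,2]):
    A=sum(rows[i][0] for i in idx);b=sum(rows[i][0]@rows[i][1] for i in idx);print(idx,np.linalg.solve(A,b).round(4))
# blade: tip corners guess
print('blade tip corners',onz(cw,[(298,63),(362,65)],.014).round(4))
# base plate
d=W['d'];h=cv2.cvtColor(W['im'],cv2.COLOR_RGB2HSV)
```

```text
wrist depth ((510.5428466796875, -376.9217224121094), (113.05198669433594, 12.688690185546875), 46.15425491333008) 0.0815737675402452 509
wrist @82mm ((510.8306884765625, -376.6204833984375), (112.27124786376953, 12.576404571533203), 46.13297653198242)
top 461.47747747747746 314.8828828828829 111
side 271.2358490566038 318.8930817610063 318
[0, 1] [ 0.5026 -0.384   0.0629]
[0, 2] [ 0.5075 -0.3794  0.0695]
[1, 2] [ 0.5045 -0.3855  0.0733]
blade tip corners [[ 0.5784 -0.2656  0.014 ]
 [ 0.6211 -0.3075  0.014 ]]
```

To row units: -17.8 cm / 100 = -0.178, -16.5 cm / 100 = -0.165, -0.022 rad / 6.2832 = -0.0035.

Emit:
step_arm --slide '[[0.006, 0.006, -0.05], [0.006, 0.006, -0.1], [0.006, 0.006, -0.14], [0.006, 0.006, -0.165], [0.006, 0.006, -0.178], [0.006, 0.006, -0.178], [0.006, 0.006, -0.178]]' --turn '[[0, 0, -0.0035], [0, 0, -0.0035], [0, 0, -0.0035], [0, 0, -0.0035], [0, 0, -0.0035], [0, 0, -0.0035], [0, 0, -0.0035]]' --fingers '[8.5, 8.5, 8.5, 8.5, 6, 4, 4]'

```text
time: 2.15
position: [0.5135, -0.3747, 0.0721]
tool_rot: [[0.696, 0.718, 0.002], [0.718, -0.696, -0.002], [0.0, 0.003, -1.0]]
force: [-0.4, 1.2, -0.5]
gripper_width: 0.04
grip_force: 0.0
```

Emit:
step_arm --slide '[[0, 0, 0], [0, 0, 0], [0, 0, 0], [0, 0, 0], [0, 0, 0], [0, 0, 0]]' --turn '[[0, 0, 0], [0, 0, 0], [0, 0, 0], [0, 0, 0], [0, 0, 0], [0, 0, 0]]' --fingers '[2, 1, 0, 0, 0, 0]'

```text
time: 2.9
position: [0.5135, -0.3744, 0.0716]
tool_rot: [[0.695, 0.719, 0.002], [0.719, -0.695, -0.001], [0.0, 0.002, -1.0]]
force: [-0.3, 1.3, 6.5]
gripper_width: 0.0132
grip_force: 59.4
```

To row units: 22.2 cm / 100 = 0.222, 22 cm / 100 = 0.22, 0.83 rad / 6.2832 = 0.1321.

Emit:
step_arm --slide '[[0, 0, 0.01], [0, 0, 0.03], [0, 0, 0.06], [0.01, 0.02, 0.1], [0.025, 0.07, 0.11], [0.04, 0.12, 0.11], [0.055, 0.17, 0.11], [0.07, 0.22, 0.11], [0.07, 0.222, 0.11]]' --turn '[[0, 0, 0], [0, 0, 0], [0, 0, 0], [0, 0, 0.0255], [0, 0, 0.0525], [0, 0, 0.0796], [0, 0, 0.1066], [0, 0, 0.1321], [0, 0, 0.1321]]' --fingers '[0, 0, 0, 0, 0, 0, 0, 0, 0]'

```text
time: 4.03
position: [0.5839, -0.1487, 0.1817]
tool_rot: [[-0.067, 0.998, 0.001], [0.998, 0.067, 0.0], [0.0, 0.001, -1.0]]
force: [0.1, -0.4, -0.8]
gripper_width: 0.013
grip_force: 58.6
```

Run:
```python
from h import *
s=telemetry.state();print(s['time'],s['position'],s['tool_rot'].round(3).tolist(),s['qpos'].round(3),s['force'],s['gripper_width'])
im,d,c=grab('wrist');np.savez('w2.npz',im=im,d=d,K=c[0],D=c[1],R=c[2],t=c[3])
sd,dd,cs=grab('side');np.savez('s2.npz',im=sd,d=dd)
o=np.zeros((480,640+160,3),np.uint8);o[:,:640]=im;save('w2.png',im)
T=np.load('top0.npz');ct=cam('top')
for uv in [(40,240),(80,240),(95,300),(105,270),(112,300),(120,280),(140,212),(60,330),(40,300)]: print(uv,world(ct,T['d'],[uv])[0].round(3))
```

```text
4.025 [ 0.58392415 -0.14874868  0.18172779] [[-0.067, 0.998, 0.001], [0.998, 0.067, 0.0], [0.0, 0.001, -1.0]] [-3.110e-01  2.970e-01  1.259e+00  1.000e-03  1.585e+00 -3.780e-01] [ 0.10463759 -0.36058601 -0.76516363] 0.013012875413530444
(40, 240) [0.622 0.481 0.173]
(80, 240) [0.624 0.398 0.172]
(95, 300) [0.509 0.409 0.06 ]
(105, 270) [0.575 0.388 0.071]
(112, 300) [0.512 0.393 0.011]
(120, 280) [ 0.559  0.384 -0.002]
(140, 212) [0.712 0.333 0.042]
(60, 330) [0.445 0.419 0.173]
(40, 300) [0.502 0.468 0.17 ]
```

View pics/w2.png

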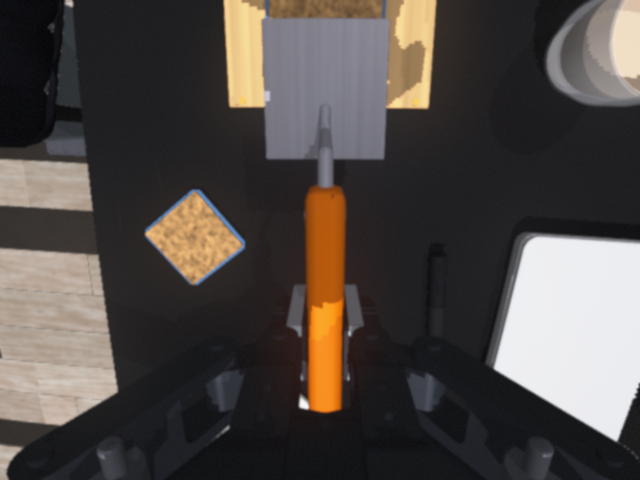

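The spatula is held straight. The blade is at (265–388, 17–158), with the coaster edge just beyond it at row ~17 and the board's near corners at (230,108) and (430,108). I'll measure the blade's pitch and tip height in the grip.

```bash
cat >> h.py <<'E'
def blade(cw,im,d,rows,cols):
    s=telemetry.state();uv=[(u,v) for v in range(*rows,3) for u in range(*cols,3) if d[v,u]>0]
    P=world(cw,d,uv);L=(P-s['position'])@s['tool_rot'];A=np.c_[L[:,:2],np.ones(len(L))]
    w=np.ones(len(L),bool)
    for _ in range(5):
        k=np.linalg.lstsq(A[w],L[w,2],rcond=None)[0];r=L[:,2]-A@k;w=abs(r)<.003
    return k,w.mean(),r[w].std(),s
E
python3 - <<'E'
from h import *
W=np.load('w2.npz');cw=(W['K'],W['D'],W['R'],W['t']);im,d=W['im'],W['d']
for cols in((272,315),(340,382),(272,382)):
    k,f,sd,s=blade(cw,im,d,(25,100),cols);print('tool z of blade top = k.(x,y,1)',k.round(4),f,sd)
# tip edge in tool frame: intersect rays w/ plane
o=-cw[2].T@cw[3];R=s['tool_rot'];p=s['position']
for uv in [(265,17),(388,17),(265,158),(386,158)]:
    r=(rays(cw,[uv])@cw[2])[0]@R;q=(o-p)@R;t=(k[0]*q[0]+k[1]*q[1]+k[2]-q[2])/(r[2]-k[0]*r[0]-k[1]*r[1]);print(uv,(q+t*r).round(4))
# side view: side-on check of blade underside vs. handle
S=np.load('s2.npz');cs=cam('side')
for nm,l in dict(tip=(.125,0,.062),heel=(.06,0,.062),hb=(-.06,0,.002)).items(): print(nm,proj(cs,[p+R@np.array(l)]).round(1))
cr=S['im'][215:330,200:340];save('s2.png',cv2.resize(cr,None,fx=5,fy=5,interpolation=cv2.INTER_CUBIC))
E
```

```text
tool z of blade top = k.(x,y,1) [-0.0009 -0.0136  0.057 ] 1.0 0.0007265086282506449
tool z of blade top = k.(x,y,1) [0.0006 0.0011 0.0571] 1.0 0.0006716184762129432
tool z of blade top = k.(x,y,1) [0.0004 0.0008 0.0571] 1.0 0.0006899155591872291
(265, 17) [ 0.1274 -0.0282  0.0571]
(388, 17) [0.1277 0.0288 0.0572]
(265, 158) [ 0.0628 -0.0306  0.0571]
(386, 158) [0.0631 0.0309 0.0572]
tip [[278.1 211.2]]
heel [[284.3 222.1]]
hb [[297.5 217.8]]
```

To row units: -11.4 cm / 100 = -0.114, -1.5 cm / 100 = -0.015, -0.005 rad / 6.2832 = -0.0008.

Emit:
step_arm --slide '[[0, -0.015, -0.03], [0, -0.015, -0.06], [0, -0.015, -0.09], [0, -0.015, -0.108], [0, -0.015, -0.114], [0, -0.015, -0.114], [0, -0.015, -0.114]]' --turn '[[0, 0, -0.0008], [0, 0, -0.0008], [0, 0, -0.0008], [0, 0, -0.0008], [0, 0, -0.0008], [0, 0, -0.0008], [0, 0, -0.0008]]' --fingers '[0, 0, 0, 0, 0, 0, 0]'

```text
time: 5.0
position: [0.5837, -0.1673, 0.0678]
tool_rot: [[-0.056, 0.998, 0.002], [0.998, 0.056, -0.001], [-0.001, 0.002, -1.0]]
force: [-0.2, 0.7, -0.5]
gripper_width: 0.0129
grip_force: 58.6
```

To row units: -0.25 cm / 100 = -0.0025, -0.2 cm / 100 = -0.002.

Emit:
step_arm --slide '[[0, 0, -0.001], [0, 0, -0.0015], [0, 0, -0.002], [0, 0, -0.0025], [0, 0, -0.0025]]' --turn '[[0, 0, 0], [0, 0, 0], [0, 0, 0], [0, 0, 0], [0, 0, 0]]' --fingers '[0, 0, 0, 0, 0]'

```text
time: 5.62
position: [0.583, -0.167, 0.0637]
tool_rot: [[-0.056, 0.998, -0.0], [0.998, 0.056, 0.0], [0.0, -0.0, -1.0]]
force: [0.4, -0.8, -0.6]
gripper_width: 0.0134
grip_force: 58.6
```

To row units: -0.05 cm / 100 = -0.0005.

Emit:
step_arm --slide '[[0, 0, -0.0005], [0, 0, -0.0005], [0, 0, -0.0005]]' --turn '[[0, 0, 0], [0, 0, 0], [0, 0, 0]]' --fingers '[0, 0, 0]'

```text
time: 6.0
position: [0.5831, -0.1671, 0.0635]
tool_rot: [[-0.056, 0.998, 0.0], [0.998, 0.056, -0.0], [-0.0, 0.0, -1.0]]
force: [-1.0, -0.5, 0.1]
gripper_width: 0.0131
grip_force: 58.8
```

To row units: -0.05 cm / 100 = -0.0005.

Emit:
step_arm --slide '[[0, 0, -0.0005], [0, 0, -0.0005], [0, 0, -0.0005]]' --turn '[[0, 0, 0], [0, 0, 0], [0, 0, 0]]' --fingers '[0, 0, 0]'

```text
time: 6.38
position: [0.5832, -0.1672, 0.0632]
tool_rot: [[-0.056, 0.998, 0.001], [0.998, 0.056, -0.0], [-0.0, 0.001, -1.0]]
force: [0.3, -1.4, 2.2]
gripper_width: 0.0131
grip_force: 59.1
```

To row units: 6.8 cm / 100 = 0.068, 0.45 cm / 100 = 0.0045.

Emit:
step_arm --slide '[[0, 0, 0.0045], [0, 0.005, 0.0045], [-0.0006, 0.01, 0.0045], [-0.001, 0.016, 0.0045], [-0.0013, 0.022, 0.0045], [-0.0018, 0.03, 0.0045], [-0.0024, 0.04, 0.0045], [-0.003, 0.05, 0.0045], [-0.0036, 0.06, 0.0045], [-0.004, 0.068, 0.0045]]' --turn '[[0, 0, 0], [0, 0, 0], [0, 0, 0], [0, 0, 0], [0, 0, 0], [0, 0, 0], [0, 0, 0], [0, 0, 0], [0, 0, 0], [0, 0, 0]]' --fingers '[0, 0, 0, 0, 0, 0, 0, 0, 0, 0]'

```text
time: 7.62
position: [0.579, -0.0983, 0.0673]
tool_rot: [[-0.056, 0.998, 0.0], [0.998, 0.056, -0.0], [-0.0, 0.0, -1.0]]
force: [0.2, 0.0, -0.7]
gripper_width: 0.013
grip_force: 58.6
```

Run:
```python
from h import *
s=telemetry.state();print(s['time'],s['position'].round(4),s['force'].round(2),s['wrist_torque'].round(3))
im,d,c=grab('wrist');np.savez('w3.npz',im=im,d=d,K=c[0],D=c[1],R=c[2],t=c[3]);save('w3.png',im)
k,f,sd,_=blade(c,im,d,(25,100),(272,382));print(k.round(4),f,sd)
```

```text
7.625 [ 0.579  -0.0983  0.0673] [ 0.23  0.   -0.7 ] [-0.167  0.02  -0.023]
[0.0053 0.0009 0.0572] 1.0 0.0006856618475435181
```

View pics/w3.png

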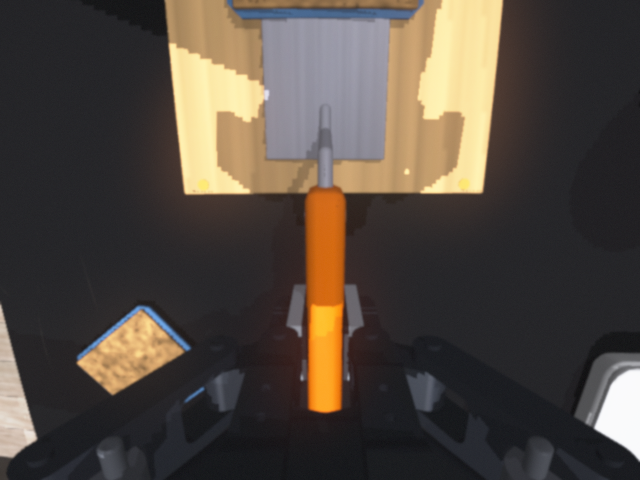

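The blade's front edge is on the coaster's blue rim: rim at (235–420, 12), blade at (263–388, 18), well centred. I'll keep pushing, slowing down near the step.

To row units: 1.7 cm / 100 = 0.017, 1.5 cm / 100 = 0.015.

Emit:
step_arm --slide '[[-0.0002, 0.004, 0], [-0.0005, 0.008, 0], [-0.0007, 0.012, 0], [-0.001, 0.015, 0], [-0.001, 0.017, 0], [-0.001, 0.017, 0]]' --turn '[[0, 0, 0], [0, 0, 0], [0, 0, 0], [0, 0, 0], [0, 0, 0], [0, 0, 0]]' --fingers '[0, 0, 0, 0, 0, 0]'

```text
time: 8.43
position: [0.578, -0.0818, 0.0673]
tool_rot: [[-0.056, 0.998, -0.0], [0.998, 0.056, 0.0], [0.0, -0.0, -1.0]]
force: [0.2, 0.1, -1.2]
gripper_width: 0.0128
grip_force: 58.7
```

To row units: 0.2 cm / 100 = 0.002, 0.1 cm / 100 = 0.001.

Emit:
step_arm --slide '[[0, 0.001, 0], [0, 0.002, 0], [0, 0.002, 0]]' --turn '[[0, 0, 0], [0, 0, 0], [0, 0, 0]]' --fingers '[0, 0, 0]'

```text
time: 8.8
position: [0.578, -0.0799, 0.0673]
tool_rot: [[-0.056, 0.998, 0.0], [0.998, 0.056, 0.0], [0.0, 0.0, -1.0]]
force: [0.5, 0.2, -1.2]
gripper_width: 0.0129
grip_force: 58.7
```

To row units: 0.2 cm / 100 = 0.002, 0.1 cm / 100 = 0.001.

Emit:
step_arm --slide '[[0, 0.001, 0], [0, 0.002, 0], [0, 0.002, 0]]' --turn '[[0, 0, 0], [0, 0, 0], [0, 0, 0]]' --fingers '[0, 0, 0]'

```text
time: 9.18
position: [0.578, -0.0778, 0.0673]
tool_rot: [[-0.056, 0.998, 0.0], [0.998, 0.056, 0.0], [0.0, 0.0, -1.0]]
force: [-0.1, 0.0, -0.9]
gripper_width: 0.0128
grip_force: 58.7
```

To row units: 0.2 cm / 100 = 0.002, 0.1 cm / 100 = 0.001.

Emit:
step_arm --slide '[[0, 0.001, 0], [0, 0.002, 0], [0, 0.002, 0]]' --turn '[[0, 0, 0], [0, 0, 0], [0, 0, 0]]' --fingers '[0, 0, 0]'

```text
time: 9.55
position: [0.578, -0.0758, 0.0673]
tool_rot: [[-0.056, 0.998, 0.0], [0.998, 0.056, 0.0], [0.0, 0.0, -1.0]]
force: [1.1, 0.1, -1.2]
gripper_width: 0.0133
grip_force: 58.7
```

To row units: 0.15 cm / 100 = 0.0015, 0.1 cm / 100 = 0.001.

Emit:
step_arm --slide '[[0, 0.001, 0], [0, 0.0015, 0], [0, 0.0015, 0]]' --turn '[[0, 0, 0], [0, 0, 0], [0, 0, 0]]' --fingers '[0, 0, 0]'

```text
time: 9.93
position: [0.578, -0.0744, 0.0673]
tool_rot: [[-0.056, 0.998, 0.0], [0.998, 0.056, 0.0], [0.0, 0.0, -1.0]]
force: [-0.5, -0.6, -1.2]
gripper_width: 0.0136
grip_force: 58.7
```

To row units: 0.15 cm / 100 = 0.0015, 0.1 cm / 100 = 0.001.

Emit:
step_arm --slide '[[0, 0.001, 0], [0, 0.0015, 0], [0, 0.0015, 0]]' --turn '[[0, 0, 0], [0, 0, 0], [0, 0, 0]]' --fingers '[0, 0, 0]'

```text
time: 10.3
position: [0.578, -0.0729, 0.0673]
tool_rot: [[-0.056, 0.998, 0.0], [0.998, 0.056, 0.0], [0.0, 0.0, -1.0]]
force: [-0.4, -0.8, -1.0]
gripper_width: 0.0132
grip_force: 58.7
```

Emit:
step_arm --slide '[[0, 0.001, 0], [0, 0.0015, 0], [0, 0.0015, 0]]' --turn '[[0, 0, 0], [0, 0, 0], [0, 0, 0]]' --fingers '[0, 0, 0]'

```text
time: 10.68
position: [0.5781, -0.0719, 0.0675]
tool_rot: [[-0.056, 0.998, 0.001], [0.998, 0.056, -0.001], [-0.001, 0.0, -1.0]]
force: [0.2, -3.4, -0.2]
gripper_width: 0.0126
grip_force: 58.7
```

Run:
```python
from h import *
s=telemetry.state();print(s['time'],s['position'].round(4),s['force'].round(2),s['wrist_torque'].round(3))
im,d,c=grab('top');np.savez('t4.npz',im=im,d=d)
h=cv2.cvtColor(im,cv2.COLOR_RGB2HSV).astype(int)
# profile along board x on two lines clear of arm: print colours
tip=s['position']+s['tool_rot']@np.array([.127,0,.06]);print('tip',tip)
cr=im[225:335,150:340];save('t4.png',cv2.resize(cr,None,fx=4,fy=4,interpolation=cv2.INTER_CUBIC))
```

```text
10.675 [ 0.5781 -0.0719  0.0675] [ 0.22 -3.36 -0.18] [-0.629 -0.052  0.07 ]
tip [0.57108784 0.05488279 0.00743127]
```

View pics/t4.png

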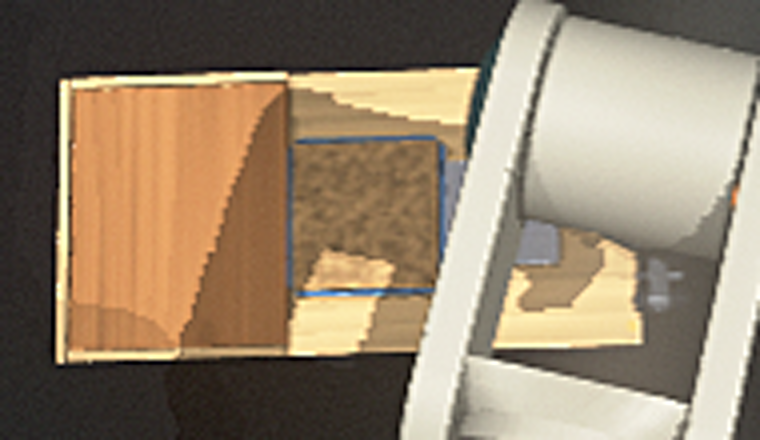

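The coaster's +x edge (crop x≈290) is flush with the step (crop x≈288), and the force is starting to rise at -3.4 N. I'll press a bit more.

To row units: 0.1 cm / 100 = 0.001, 0.06 cm / 100 = 0.0006.

Emit:
step_arm --slide '[[0, 0.0006, 0], [0, 0.001, 0], [0, 0.001, 0]]' --turn '[[0, 0, 0], [0, 0, 0], [0, 0, 0]]' --fingers '[0, 0, 0]'

```text
time: 11.1
position: [0.5783, -0.0716, 0.0679]
tool_rot: [[-0.056, 0.998, 0.001], [0.998, 0.056, -0.002], [-0.002, 0.001, -1.0]]
force: [0.2, -7.3, 0.2]
gripper_width: 0.0133
grip_force: 58.9
```

Emit:
step_arm --slide '[[0, 0, 0], [0, 0, 0], [0, 0, 0], [0, 0, 0], [0, 0, 0], [0, 0, 0], [0, 0, 0], [0, 0, 0]]' --turn '[[0, 0, 0], [0, 0, 0], [0, 0, 0], [0, 0, 0], [0, 0, 0], [0, 0, 0], [0, 0, 0], [0, 0, 0]]' --fingers '[0, 0, 0, 0, 0, 0, 0, 0]'

```text
time: 12.1
position: [0.5783, -0.0716, 0.0679]
tool_rot: [[-0.055, 0.998, 0.001], [0.998, 0.056, -0.002], [-0.002, 0.001, -1.0]]
force: [0.6, -6.8, 1.6]
gripper_width: 0.0132
grip_force: 58.9
```

To row units: -1.2 cm / 100 = -0.012, -1 cm / 100 = -0.01.

Emit:
step_arm --slide '[[0, -0.0015, 0], [0, -0.005, 0], [0, -0.01, 0], [0, -0.012, 0], [0, -0.012, -0.001], [0, -0.012, -0.002], [0, -0.012, -0.003], [0, -0.012, -0.0036], [0, -0.012, -0.0036]]' --turn '[[0, 0, 0], [0, 0, 0], [0, 0, 0], [0, 0, 0], [0, 0, 0], [0, 0, 0], [0, 0, 0], [0, 0, 0], [0, 0, 0]]' --fingers '[0, 0, 0, 0, 0, 0, 0, 0, 0]'

```text
time: 13.22
position: [0.578, -0.0824, 0.0638]
tool_rot: [[-0.056, 0.998, 0.0], [0.998, 0.056, 0.0], [0.0, 0.0, -1.0]]
force: [-0.7, -0.4, -0.9]
gripper_width: 0.0127
grip_force: 58.7
```

Run:
```python
from h import *
s=telemetry.state();print(s['time'],s['position'].round(4),s['force'].round(2),s['wrist_torque'].round(3),s['qpos'].round(3))
im,d,c=grab('wrist')
k,f,sd,_=blade(c,im,d,(30,100),(275,380));print(k.round(4),f,sd)
```

```text
13.225 [ 0.578  -0.0824  0.0638] [-0.75 -0.42 -0.88] [0.058 0.056 0.034] [-0.205  0.35   1.438  0.     1.353 -0.261]
[0.0008 0.0006 0.0575] 1.0 0.0006893299594000922
```

Emit:
step_arm --slide '[[0, 0, -0.0005], [0, 0, -0.0008], [0, 0.004, -0.0008], [0, 0.008, -0.0008], [0, 0.011, -0.0008], [0, 0.013, -0.0008]]' --turn '[[0, 0, 0], [0, 0, 0], [0, 0, 0], [0, 0, 0], [0, 0, 0], [0, 0, 0]]' --fingers '[0, 0, 0, 0, 0, 0]'

```text
time: 14.02
position: [0.5784, -0.0697, 0.0636]
tool_rot: [[-0.056, 0.998, 0.001], [0.998, 0.056, -0.001], [-0.001, 0.001, -1.0]]
force: [-0.1, -6.1, 6.7]
gripper_width: 0.013
grip_force: 59.7
```

To row units: 0.4 cm / 100 = 0.004, 0.2 cm / 100 = 0.002.

Emit:
step_arm --slide '[[0, 0.002, 0], [0, 0.004, 0], [0, 0.004, 0]]' --turn '[[0, 0, 0], [0, 0, 0], [0, 0, 0]]' --fingers '[0, 0, 0]'

```text
time: 14.4
position: [0.5784, -0.0656, 0.0635]
tool_rot: [[-0.056, 0.998, 0.001], [0.998, 0.056, -0.001], [-0.001, 0.001, -1.0]]
force: [0.3, -2.6, 5.0]
gripper_width: 0.0129
grip_force: 59.6
```

To row units: 1.3 cm / 100 = 0.013, -0.03 cm / 100 = -0.0003.

Emit:
step_arm --slide '[[0, 0.003, 0.0002], [-0.0002, 0.006, 0.0002], [-0.0003, 0.009, 0.0002], [-0.0005, 0.012, 0.0002], [-0.0006, 0.013, 0.0002]]' --turn '[[0, 0, 0], [0, 0, 0], [0, 0, 0], [0, 0, 0], [0, 0, 0]]' --fingers '[0, 0, 0, 0, 0]'

```text
time: 15.02
position: [0.5777, -0.0526, 0.0636]
tool_rot: [[-0.056, 0.998, 0.001], [0.998, 0.056, -0.001], [-0.001, 0.001, -1.0]]
force: [0.6, -5.3, 5.7]
gripper_width: 0.0129
grip_force: 59.6
```

To row units: 1.2 cm / 100 = 0.012, 0.9 cm / 100 = 0.009.

Emit:
step_arm --slide '[[0, 0.003, 0], [-0.0002, 0.006, 0], [-0.0004, 0.009, 0], [-0.0006, 0.012, 0], [-0.0006, 0.012, 0]]' --turn '[[0, 0, 0], [0, 0, 0], [0, 0, 0], [0, 0, 0], [0, 0, 0]]' --fingers '[0, 0, 0, 0, 0]'

```text
time: 15.65
position: [0.5771, -0.0403, 0.0635]
tool_rot: [[-0.056, 0.998, 0.001], [0.998, 0.056, -0.0], [-0.0, 0.001, -1.0]]
force: [0.4, -3.2, 5.4]
gripper_width: 0.0133
grip_force: 59.5
```

Run:
```python
from h import *
s=telemetry.state();print(s['time'],s['position'].round(4),s['force'].round(2),s['wrist_torque'].round(3),s['tool_rot'].round(3).tolist())
im,d,c=grab('wrist');save('w5.png',im)
k,f,sd,_=blade(c,im,d,(60,100),(275,380));print(k.round(4),f,sd)
k,f,sd,_=blade(c,im,d,(5,22),(270,380));print('coaster',k.round(4),f,sd)
```

```text
15.65 [ 0.5771 -0.0403  0.0635] [ 0.43 -3.17  5.44] [-0.348 -0.089 -0.104] [[-0.056, 0.998, 0.001], [0.998, 0.056, -0.0], [-0.0, 0.001, -1.0]]
[-0.8279  0.0044  0.1291] 0.731006160164271 0.0017226447294890544
coaster [0.0338 0.0042 0.0431] 1.0 0.0007525067895517683
```

View pics/w5.png

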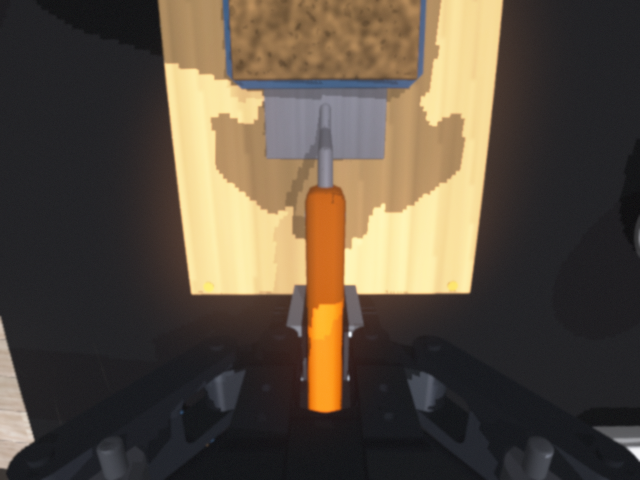

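The blade is under the coaster by about 32 mm (visible blade rows 90–158) and square to it. Next I'll compute the levering path, with the coaster staying seated on the step edge.

```bash
cat > lever.py <<'E'
import numpy as np
def tip(th,ins=.0316,mar=.0005):
    c,s=np.cos(th),np.sin(th);m=max(7*s,10*s-3*c)/1e3;low=min(5*s,3.5*c)/1e3 if th<np.pi/2 else 0
    x,h=-(.090-ins),-.002
    return np.array([x*c+h*s-m-mar,max(-x*s+h*c-low,0)])
def tcp(th,Lt=.126,hz=.0593,**k):   # board u,z relative to step face / board top
    c,s=np.cos(th),np.sin(th);return tip(th,**k)+np.array([-Lt*c+hz*s,Lt*s+hz*c])
if __name__=='__main__':
    t0=tcp(0,mar=0)
    for d in range(0,106,6):
        q=(tcp(np.radians(d))-t0)*100;print(d,round(np.radians(d),3),'dx %.2f dy %.2f dz %.2f'%(-.056*q[0],.998*q[0],q[1]),'turn %.3f %.3f'%(-.998*np.radians(d),-.056*np.radians(d)))
E
python3 lever.py
```

```text
0 0.0 dx 0.00 dy -0.05 dz 0.00 turn -0.000 -0.000
6 0.105 dx -0.03 dy 0.58 dz 1.64 turn -0.105 -0.006
12 0.209 dx -0.08 dy 1.40 dz 3.40 turn -0.209 -0.012
18 0.314 dx -0.13 dy 2.40 dz 5.06 turn -0.314 -0.018
24 0.419 dx -0.20 dy 3.58 dz 6.60 turn -0.418 -0.023
30 0.524 dx -0.28 dy 4.93 dz 8.00 turn -0.523 -0.029
36 0.628 dx -0.36 dy 6.42 dz 9.26 turn -0.627 -0.035
42 0.733 dx -0.45 dy 8.04 dz 10.41 turn -0.732 -0.041
48 0.838 dx -0.55 dy 9.75 dz 11.37 turn -0.836 -0.047
54 0.942 dx -0.65 dy 11.53 dz 12.15 turn -0.941 -0.053
60 1.047 dx -0.75 dy 13.39 dz 12.73 turn -1.045 -0.059
66 1.152 dx -0.86 dy 15.30 dz 13.10 turn -1.150 -0.065
72 1.257 dx -0.97 dy 17.25 dz 13.27 turn -1.254 -0.070
78 1.361 dx -1.08 dy 19.21 dz 13.23 turn -1.359 -0.076
84 1.466 dx -1.19 dy 21.16 dz 12.97 turn -1.463 -0.082
90 1.571 dx -1.29 dy 23.07 dz 12.51 turn -1.568 -0.088
96 1.676 dx -1.40 dy 24.94 dz 11.81 turn -1.672 -0.094
102 1.78 dx -1.50 dy 26.73 dz 10.92 turn -1.777 -0.100
```

To row units: 6.6 cm / 100 = 0.066, 1.4 cm / 100 = 0.014, -0.418 rad / 6.2832 = -0.0665.

Emit:
step_arm --slide '[[0, 0.0025, 0.008], [-0.0003, 0.0058, 0.0164], [-0.0005, 0.0098, 0.025], [-0.0008, 0.014, 0.034], [-0.001, 0.019, 0.042], [-0.0013, 0.024, 0.0506], [-0.0016, 0.03, 0.058], [-0.002, 0.0358, 0.066], [-0.002, 0.0358, 0.066]]' --turn '[[-0.0083, -0.0005, 0], [-0.0167, -0.001, 0], [-0.025, -0.0014, 0], [-0.0333, -0.0019, 0], [-0.0417, -0.0024, 0], [-0.05, -0.0029, 0], [-0.0583, -0.0032, 0], [-0.0665, -0.0037, 0], [-0.0665, -0.0037, 0]]' --fingers '[0, 0, 0, 0, 0, 0, 0, 0, 0]'

```text
time: 16.82
position: [0.5742, -0.0033, 0.1279]
tool_rot: [[-0.054, 0.998, 0.021], [0.913, 0.058, -0.405], [-0.405, -0.003, -0.914]]
force: [-0.0, -0.2, -1.6]
gripper_width: 0.0132
grip_force: 58.6
```

Run:
```python
from h import *
s=telemetry.state();print(s['time'],s['position'].round(4),s['force'].round(2),s['wrist_torque'].round(3),s['tool_rot'].round(3).tolist(),s['qpos'].round(3))
im,d,c=grab('wrist');sd,dd,cs=grab('side')
a=cv2.resize(sd[150:290,200:360],None,fx=3.4,fy=3.4,interpolation=cv2.INTER_CUBIC)
o=np.zeros((600,800,3),np.uint8);o[:a.shape[0],:a.shape[1]]=a;b=cv2.resize(im[:240,180:480],None,fx=.85,fy=.85);o[:b.shape[0],545:800]=b[:,:255];save('m6.png',o)
```

```text
16.825 [ 0.5742 -0.0033  0.1279] [-0.03 -0.17 -1.58] [0.294 0.046 0.001] [[-0.054, 0.998, 0.021], [0.913, 0.058, -0.405], [-0.405, -0.003, -0.914]] [ 0.116  0.29   1.424 -0.419  1.466  0.11 ]
```

View pics/m6.png

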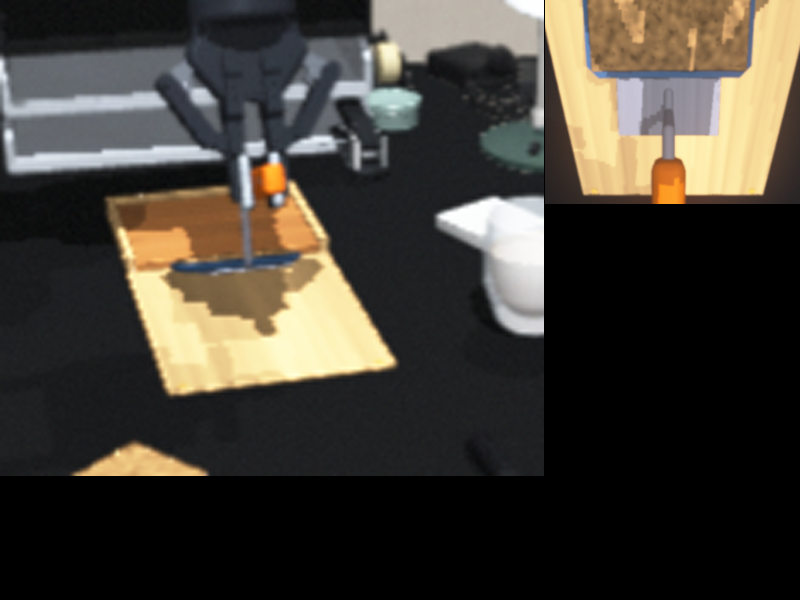

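The coaster rides up on the blade: in the side view its blue face is at (175–298, 265), and in the wrist inset it sits square on the blade. Joint 4 limits the tilt to about 60°, so I'll tilt that far and then carry the coaster over the step by translating the tip.

To row units: 7.95 cm / 100 = 0.0795, 6.17 cm / 100 = 0.0617, -0.105 rad / 6.2832 = -0.0167.

Emit:
step_arm --slide '[[-0.0004, 0.0066, 0.007], [-0.0008, 0.0135, 0.014], [-0.0012, 0.021, 0.0205], [-0.0016, 0.0284, 0.0266], [-0.002, 0.0365, 0.0325], [-0.0025, 0.0446, 0.0381], [-0.003, 0.053, 0.043], [-0.0035, 0.0617, 0.0477], [-0.004, 0.0705, 0.0518], [-0.0045, 0.0795, 0.0555]]' --turn '[[-0.0083, -0.0005, 0], [-0.0167, -0.001, 0], [-0.025, -0.0014, 0], [-0.0333, -0.0019, 0], [-0.0417, -0.0024, 0], [-0.05, -0.0029, 0], [-0.0583, -0.0032, 0], [-0.0665, -0.0037, 0], [-0.0748, -0.0041, 0], [-0.0832, -0.0046, 0]]' --fingers '[0, 0, 0, 0, 0, 0, 0, 0, 0, 0]'

```text
time: 18.18
position: [0.5702, 0.0744, 0.184]
tool_rot: [[-0.034, 0.998, 0.043], [0.586, 0.055, -0.808], [-0.809, -0.002, -0.587]]
force: [0.0, -0.2, -0.3]
gripper_width: 0.013
grip_force: 58.6
```

Run:
```python
from h import *
s=telemetry.state();print(s['time'],s['position'].round(4),s['force'].round(2),s['wrist_torque'].round(3),s['tool_rot'].round(3).tolist(),s['qpos'].round(3))
im,d,c=grab('wrist');save('w7.png',im[:300,120:520]);np.savez('w7.npz',im=im,d=d,K=c[0],D=c[1],R=c[2],t=c[3])
# depth-based: plane of blade & of cork in tool frame
for nm,rw,cl in(('blade',(100,135),(270,300)),('blade2',(100,135),(345,375)),('cork',(5,60),(260,400))):
    k,f,sd,_=blade(c,im,d,rw,cl);print(nm,k.round(3),round(f,2),sd.round(4))
```

```text
18.175 [0.5702 0.0744 0.184 ] [ 0.03 -0.25 -0.28] [0.49  0.038 0.039] [[-0.034, 0.998, 0.043], [0.586, 0.055, -0.808], [-0.809, -0.002, -0.587]] [ 0.416  0.454  1.279 -0.88   1.761  0.347]
blade [-0.005 -0.009  0.059] 1.0 0.0006
blade2 [0.004 0.017 0.058] 1.0 0.0007
cork [-0.01  -0.003  0.049] 1.0 0.0007
```

View pics/w7.png

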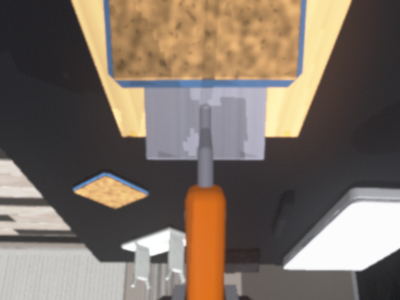

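The coaster is flat on the blade at 54°: the cork plane is 10 mm above the blade top in the tool frame. I'll go to 60° and then carry it over.

To row units: 6.2 cm / 100 = 0.062, 5.7 cm / 100 = 0.057, -0.105 rad / 6.2832 = -0.0167.

Emit:
step_arm --slide '[[-0.0005, 0.0092, 0.003], [-0.001, 0.0186, 0.0058], [-0.0013, 0.024, 0.0085], [-0.0016, 0.03, 0.011], [-0.002, 0.036, 0.012], [-0.0023, 0.042, 0.012], [-0.0026, 0.047, 0.012], [-0.003, 0.052, 0.012], [-0.0032, 0.057, 0.011], [-0.0035, 0.062, 0.01]]' --turn '[[-0.0083, -0.0005, 0], [-0.0167, -0.001, 0], [-0.0167, -0.001, 0], [-0.0167, -0.001, 0], [-0.0167, -0.001, 0], [-0.0167, -0.001, 0], [-0.0167, -0.001, 0], [-0.0167, -0.001, 0], [-0.0167, -0.001, 0], [-0.0167, -0.001, 0]]' --fingers '[0, 0, 0, 0, 0, 0, 0, 0, 0, 0]'

```text
time: 19.48
position: [0.5668, 0.1371, 0.1944]
tool_rot: [[-0.028, 0.998, 0.048], [0.499, 0.056, -0.865], [-0.866, -0.001, -0.5]]
force: [0.8, 0.2, -0.7]
gripper_width: 0.0131
grip_force: 58.7
```

```bash
cat >> h.py <<'E'
def blue(im): 
    h=cv2.cvtColor(im,cv2.COLOR_RGB2HSV);return (h[...,0]>100)&(h[...,0]<125)&(h[...,1]>110)
def coaster(n,save_as=None):
    im,d,c=grab(n)
    if save_as: np.savez(save_as,im=im,d=d,K=c[0],D=c[1],R=c[2],t=c[3])
    v,u=np.nonzero(blue(im)&(d>0))
    P=world(c,d,np.c_[u,v].tolist());k=(abs(P[:,0]-.57)<.15)&(P[:,1]>-.06)&(P[:,1]<.3)&(P[:,2]>-.01)&(P[:,2]<.15);return P[k]
E
python3 - <<'E'
from h import *
s=telemetry.state();print(s['time'],s['position'].round(4),s['force'].round(2),s['wrist_torque'].round(3),s['qpos'].round(3))
tip=s['position']+s['tool_rot']@np.array([.126,0,.059]);print('tip',tip.round(4))
for n in('top','side','wrist'):
    P=coaster(n,'p8_%s.npz'%n)
    if len(P)>5: print(n,len(P),P.mean(0).round(4),np.percentile(P,[3,97],axis=0).round(4).tolist());A=P-P.mean(0);print(np.linalg.svd(A,full_matrices=False)[1:][1].round(2).tolist())
E
```

```text
19.475 [0.5668 0.1371 0.1944] [ 0.75  0.23 -0.71] [ 0.559  0.012 -0.021] [ 0.527  0.561  1.16  -0.949  1.89   0.381]
tip [0.566  0.149  0.0558]
top 601 [0.5492 0.162  0.029 ] [[0.5216, 0.1241, 0.011], [0.6082, 0.2045, 0.0451]]
[[-0.62, 0.76, 0.2], [0.79, 0.6, 0.15], [0.01, -0.25, 0.97]]
side 273 [0.5611 0.1499 0.0225] [[0.5216, 0.1209, 0.0182], [0.603, 0.1972, 0.0256]]
[[-0.97, 0.26, 0.0], [0.26, 0.96, 0.04], [0.01, 0.04, -1.0]]
```

To row units: -19.5 cm / 100 = -0.195, -18 cm / 100 = -0.18, 0.059 rad / 6.2832 = 0.0094.

Emit:
step_arm --slide '[[0, -0.01, 0.01], [0.001, -0.04, 0.02], [0.003, -0.08, 0.015], [0.005, -0.12, 0], [0.007, -0.15, -0.02], [0.008, -0.18, -0.04], [0.009, -0.195, -0.05], [0.009, -0.195, -0.05], [0.009, -0.195, -0.05]]' --turn '[[0, 0, 0], [0.0271, 0.0016, 0], [0.0541, 0.0032, 0], [0.0812, 0.0048, 0], [0.1082, 0.0064, 0], [0.1353, 0.008, 0], [0.1623, 0.0092, 0], [0.1666, 0.0094, 0], [0.1666, 0.0094, 0]]' --fingers '[0, 0, 0, 0, 0, 0, 0, 0, 0]'

```text
time: 20.75
position: [0.5758, -0.0589, 0.1453]
tool_rot: [[-0.055, 0.998, -0.0], [0.998, 0.055, -0.001], [-0.001, -0.0, -1.0]]
force: [0.0, 0.5, -1.0]
gripper_width: 0.0127
grip_force: 58.6
```

Run:
```python
from h import *
s=telemetry.state();print(s['time'],s['position'].round(4),s['force'].round(2),s['tool_rot'].round(3).tolist(),s['qpos'].round(3))
for n in('top','side','wrist'):
    P=coaster(n,'p9_%s.npz'%n)
    if len(P)>5:
        print(n,len(P),P.mean(0).round(4),np.percentile(P[:,2],[3,50,97]).round(4))
        P=P[abs(P[:,2]-np.median(P[:,2]))<.006];A=np.c_[P[:,:2],np.ones(len(P))];k=np.linalg.lstsq(A,P[:,2],rcond=None)[0];print('plane',k.round(3))
        print(cv2.minAreaRect((P[:,:2]*1000).astype(np.float32)))
W=np.load('p9_wrist.npz');cw=(W['K'],W['D'],W['R'],W['t'])
k,f,sd,_=blade(cw,W['im'],W['d'],(30,100),(275,380));print('blade',k.round(4),f,sd)
T=np.load('p9_top.npz');ct=(T['K'],T['D'],T['R'],T['t']);m=blue(T['im'])
n,l,st,ce=cv2.connectedComponentsWithStats(cv2.morphologyEx(m.astype(np.uint8),cv2.MORPH_CLOSE,np.ones((3,3))))
for i in range(1,n):
    if st[i,4]>60 and 150<ce[i,0]<330 and 230<ce[i,1]<330:
        v,u=np.nonzero(l==i);X=onz(ct,np.c_[u,v].astype(float),.02);print(st[i],cv2.minAreaRect((X[:,:2]*1000).astype(np.float32)))
```

```text
20.75 [ 0.5758 -0.0589  0.1453] [ 0.04  0.53 -1.04] [[-0.055, 0.998, -0.0], [0.998, 0.055, -0.001], [-0.001, -0.0, -1.0]] [-1.650e-01  2.570e-01  1.381e+00 -1.000e-03  1.504e+00 -2.210e-01]
top 466 [0.5571 0.1729 0.0212] [0.0011 0.0224 0.0268]
plane [-0.001 -0.009  0.024]
((565.5138549804688, 167.9370880126953), (88.80587768554688, 85.76065826416016), 3.5162343978881836)
side 211 [0.5532 0.1428 0.0223] [0.0186 0.0225 0.0254]
plane [0.004 0.027 0.016]
((562.2762451171875, 157.07810974121094), (86.38379669189453, 81.59549713134766), 1.9540783166885376)
blade [-0.0004  0.0028  0.0576] 1.0 0.0007004472185243693
[191 260  36  40 253] ((564.864990234375, 171.27255249023438), (88.58573150634766, 80.380615234375), 1.7901889085769653)
[200 270  18  19  83] ((566.0462646484375, 169.26568603515625), (38.44776916503906, 40.13499069213867), 65.79512023925781)
[196 275  33  24 211] ((536.4501342773438, 154.719970703125), (49.29562759399414, 70.45286560058594), 31.20686912536621)
```

The coaster lies flat with the glazed face up at z≈22 mm, but it overhangs the step by roughly 16–20 mm. I'll nudge it fully onto the tray with the blade edge on its upright rim.

To row units: -7 cm / 100 = -0.07, -6.5 cm / 100 = -0.065.

Emit:
step_arm --slide '[[0, 0.005, -0.025], [0, 0.01, -0.05], [0, 0.02, -0.065], [0, 0.03, -0.07], [0, 0.04, -0.07], [0, 0.04, -0.07], [0, 0.04, -0.07]]' --turn '[[0, 0, 0], [0, 0, 0], [0, 0, 0], [0, 0, 0], [0, 0, 0], [0, 0, 0], [0, 0, 0]]' --fingers '[0, 0, 0, 0, 0, 0, 0]'

```text
time: 21.78
position: [0.5762, -0.0183, 0.0754]
tool_rot: [[-0.056, 0.998, 0.001], [0.998, 0.056, 0.001], [0.001, 0.001, -1.0]]
force: [-0.4, 0.5, -1.5]
gripper_width: 0.0133
grip_force: 58.6
```

To row units: 2.8 cm / 100 = 0.028, -0.03 cm / 100 = -0.0003.

Emit:
step_arm --slide '[[-0.0002, 0.005, -0.0003], [-0.0005, 0.01, -0.0003], [-0.0008, 0.014, -0.0003], [-0.001, 0.018, -0.0003], [-0.0012, 0.022, -0.0003], [-0.0014, 0.026, -0.0003], [-0.0015, 0.028, -0.0003]]' --turn '[[0, 0, 0], [0, 0, 0], [0, 0, 0], [0, 0, 0], [0, 0, 0], [0, 0, 0], [0, 0, 0]]' --fingers '[0, 0, 0, 0, 0, 0, 0]'

```text
time: 22.65
position: [0.5743, 0.01, 0.0743]
tool_rot: [[-0.056, 0.998, -0.001], [0.998, 0.056, 0.001], [0.001, -0.001, -1.0]]
force: [-0.1, -0.9, -0.2]
gripper_width: 0.0131
grip_force: 58.7
```

```bash
cat > look.py <<'E'
from h import *
s=telemetry.state();print(s['time'],s['position'].round(4),s['force'].round(2))
for n in('top','wrist','side'):
    P=coaster(n)
    if len(P)>20:
        z=np.median(P[:,2]);P=P[abs(P[:,2]-z)<.006];k=np.linalg.lstsq(np.c_[P[:,:2],np.ones(len(P))],P[:,2],rcond=None)[0];print(n,len(P),z.round(4),'plane',k.round(3),cv2.minAreaRect((P[:,:2]*1000).astype(np.float32)))
E
python3 look.py
```

```text
22.65 [0.5743 0.01   0.0743] [-0.12 -0.91 -0.17]
top 306 0.0223 plane [ 0.011 -0.016  0.019] ((564.2103881835938, 189.99339294433594), (88.60536193847656, 65.76202392578125), 1.583543062210083)
wrist 2547 0.0206 plane [-0.017  0.472 -0.035] ((563.5077514648438, 137.2707977294922), (83.85855865478516, 7.200063705444336), 2.8396472930908203)
side 158 0.0231 plane [0.011 0.01  0.015] ((562.930419921875, 173.28970336914062), (86.60780334472656, 86.06029510498047), 4.00651741027832)
```

To row units: 1.7 cm / 100 = 0.017, 0.05 cm / 100 = 0.0005.

Emit:
step_arm --slide '[[-0.0002, 0.004, 0.0005], [-0.0004, 0.008, 0.0005], [-0.0006, 0.012, 0.0005], [-0.0008, 0.015, 0.0005], [-0.0009, 0.017, 0.0005], [-0.0009, 0.017, 0.0005]]' --turn '[[0, 0, 0], [0, 0, 0], [0, 0, 0], [0, 0, 0], [0, 0, 0], [0, 0, 0]]' --fingers '[0, 0, 0, 0, 0, 0]'

```text
time: 23.55
position: [0.5734, 0.027, 0.0748]
tool_rot: [[-0.057, 0.998, -0.001], [0.998, 0.057, 0.001], [0.001, -0.001, -1.0]]
force: [-0.6, 0.5, -1.5]
gripper_width: 0.0128
grip_force: 58.7
```

To row units: -12 cm / 100 = -0.12, -1.5 cm / 100 = -0.015.

Emit:
step_arm --slide '[[0, -0.005, 0], [0, -0.015, 0], [0.001, -0.03, 0.005], [0.002, -0.05, 0.02], [0.003, -0.08, 0.05], [0.004, -0.1, 0.08], [0.005, -0.12, 0.1], [0.005, -0.12, 0.1]]' --turn '[[0, 0, 0], [0, 0, 0], [0, 0, 0], [0, 0, 0], [0, 0, 0], [0, 0, 0], [0, 0, 0], [0, 0, 0]]' --fingers '[0, 0, 0, 0, 0, 0, 0, 0]'

```text
time: 24.55
position: [0.5793, -0.0956, 0.178]
tool_rot: [[-0.054, 0.999, 0.004], [0.999, 0.054, -0.0], [-0.001, 0.004, -1.0]]
force: [0.6, -0.3, -1.5]
gripper_width: 0.0129
grip_force: 58.7
```

```bash
python3 look.py
python3 - <<'E'
from h import *
im,d,c=grab('wrist');k,f,sd,_=blade(c,im,d,(30,100),(275,380));print('blade',k.round(4),f,sd)
# step position: colour boundary rows in wrist? use top: tray colour start
T,dd,ct=grab('top');h=cv2.cvtColor(T,cv2.COLOR_RGB2HSV).astype(int)
for r in (250,252,304,306):
    print(r,[(u,h[r,u,1],h[r,u,2]) for u in range(212,232,2)],onz(ct,[(222,r)],.012).round(4))
s=telemetry.state();print(s['position'],s['tool_rot'].round(3).tolist())
E
```

```text
24.55 [ 0.5793 -0.0956  0.178 ] [ 0.63 -0.28 -1.53]
top 629 0.0226 plane [ 0.004 -0.001  0.021] ((564.3109741210938, 196.1790771484375), (88.66429138183594, 89.13375091552734), 4.769824028015137)
side 229 0.0226 plane [0.009 0.033 0.012] ((560.953857421875, 187.49314880371094), (84.55326080322266, 82.02890014648438), 4.026310443878174)
blade [-0.0002  0.0013  0.0574] 1.0 0.0006929798773155521
250 [(212, np.int64(137), np.int64(132)), (214, np.int64(135), np.int64(128)), (216, np.int64(133), np.int64(127)), (218, np.int64(143), np.int64(125)), (220, np.int64(142), np.int64(144)), (222, np.int64(99), np.int64(88)), (224, np.int64(102), np.int64(158)), (226, np.int64(103), np.int64(159)), (228, np.int64(105), np.int64(155)), (230, np.int64(94), np.int64(253))] [[0.6341 0.1449 0.012 ]]
252 [(212, np.int64(138), np.int64(133)), (214, np.int64(136), np.int64(129)), (216, np.int64(137), np.int64(130)), (218, np.int64(134), np.int64(129)), (220, np.int64(137), np.int64(145)), (222, np.int64(100), np.int64(99)), (224, np.int64(102), np.int64(173)), (226, np.int64(102), np.int64(167)), (228, n
[... 295 characters left out ...]
4(105), np.int64(192)), (224, np.int64(89), np.int64(250)), (226, np.int64(80), np.int64(251)), (228, np.int64(79), np.int64(255)), (230, np.int64(108), np.int64(156))] [[0.5107 0.1375 0.012 ]]
306 [(212, np.int64(141), np.int64(234)), (214, np.int64(145), np.int64(224)), (216, np.int64(142), np.int64(222)), (218, np.int64(142), np.int64(225)), (220, np.int64(146), np.int64(231)), (222, np.int64(105), np.int64(185)), (224, np.int64(96), np.int64(242)), (226, np.int64(84), np.int64(248)), (228, np.int64(85), np.int64(253)), (230, np.int64(102), np.int64(155))] [[0.5062 0.1372 0.012 ]]
[ 0.5779498  -0.09259249  0.17367708] [[-0.057, 0.998, -0.003], [0.998, 0.057, 0.002], [0.002, -0.003, -1.0]]
```

The coaster is flat on the tray: its near edge is at y≈152 mm against the step at about 141 mm. I'll return the spatula to the stand.

To row units: -28.2 cm / 100 = -0.282, -6.45 cm / 100 = -0.0645, -0.826 rad / 6.2832 = -0.1315.

Emit:
step_arm --slide '[[-0.01, -0.04, 0.005], [-0.02, -0.085, 0.005], [-0.03, -0.13, 0.005], [-0.04, -0.175, 0.005], [-0.05, -0.22, 0.005], [-0.06, -0.26, 0.005], [-0.0645, -0.282, 0.005], [-0.0645, -0.282, 0.005], [-0.0645, -0.282, 0.005]]' --turn '[[0, 0, -0.0223], [0, 0, -0.0446], [0, 0, -0.0668], [0, 0, -0.0891], [0, 0, -0.1114], [0, 0, -0.1273], [0, 0, -0.1315], [0, 0, -0.1315], [0, 0, -0.1315]]' --fingers '[0, 0, 0, 0, 0, 0, 0, 0, 0]'

```text
time: 25.92
position: [0.5145, -0.3739, 0.1796]
tool_rot: [[0.694, 0.72, 0.0], [0.72, -0.694, 0.002], [0.002, -0.001, -1.0]]
force: [-0.2, -0.7, -1.3]
gripper_width: 0.0129
grip_force: 58.7
```

Run:
```python
from h import *
s=telemetry.state();print(s['time'],s['position'].round(4),s['tool_rot'].round(4).tolist(),s['force'].round(2))
# stand base plate, from original wrist view w1 (blade removed in new one)
im,d,c=grab('wrist');v,u=np.mgrid[60:470:2,0:640:2];uv=np.c_[u.ravel(),v.ravel()];dz=d[uv[:,1],uv[:,0]]>0;uv=uv[dz]
P=world(c,d,uv.tolist());col=im[uv[:,1],uv[:,0]].astype(int);k=(abs(P[:,2]-.008)<.006)&(col.min(1)>120)&(np.ptp(col,1)<40)&(np.hypot(P[:,0]-.5135,P[:,1]+.3744)<.09)
print('base',k.sum(),cv2.minAreaRect((P[k,:2]*1000).astype(np.float32)))
W=np.load('w1.npz');cw=(W['K'],W['D'],W['R'],W['t']);v,u=np.mgrid[60:300:1,280:380:1];uv=np.c_[u.ravel(),v.ravel()];uv=uv[W['d'][uv[:,1],uv[:,0]]>0]
P=world(cw,W['d'],uv.tolist());col=W['im'][uv[:,1],uv[:,0]].astype(int);L=P[(abs(P[:,2]-.008)<.003)&(col.min(1)>110)]
print('w1 base+blade',len(L),cv2.minAreaRect((L[:,:2]*1000).astype(np.float32)))
```

```text
25.925 [ 0.5145 -0.3739  0.1796] [[0.6941, 0.7199, 0.0], [0.7199, -0.6941, 0.0021], [0.0015, -0.0014, -1.0]] [-0.23 -0.66 -1.31]
base 1290 ((508.19244384765625, -379.536865234375), (116.42508697509766, 70.07171630859375), 45.444522857666016)
w1 base+blade 5383 ((512.6113891601562, -375.4194030761719), (129.74945068359375, 69.779052734375), 45.692665100097656)
```

To row units: -10.5 cm / 100 = -0.105, -10.3 cm / 100 = -0.103.

Emit:
step_arm --slide '[[-0.001, -0.0005, -0.03], [-0.001, -0.0005, -0.06], [-0.001, -0.0005, -0.08], [-0.001, -0.0005, -0.09], [-0.001, -0.0005, -0.098], [-0.001, -0.0005, -0.103], [-0.001, -0.0005, -0.105], [-0.001, -0.0005, -0.105]]' --turn '[[0, 0, 0], [0, 0, 0], [0, 0, 0], [0, 0, 0], [0, 0, 0], [0, 0, 0], [0, 0, 0], [0, 0, 0]]' --fingers '[0, 0, 0, 0, 0, 0, 0, 0]'

```text
time: 26.98
position: [0.513, -0.3759, 0.0752]
tool_rot: [[0.696, 0.718, 0.001], [0.718, -0.696, 0.001], [0.001, -0.0, -1.0]]
force: [-0.2, 0.4, -0.8]
gripper_width: 0.0132
grip_force: 58.7
```

To row units: -0.2 cm / 100 = -0.002, -0.1 cm / 100 = -0.001.

Emit:
step_arm --slide '[[0, 0, -0.001], [0, 0, -0.002], [0, 0, -0.002], [0, 0, -0.002]]' --turn '[[0, 0, 0], [0, 0, 0], [0, 0, 0], [0, 0, 0]]' --fingers '[0, 0, 0, 0]'

```text
time: 27.48
position: [0.5129, -0.3757, 0.0728]
tool_rot: [[0.696, 0.718, 0.0], [0.718, -0.696, 0.001], [0.001, -0.001, -1.0]]
force: [0.1, 0.5, -0.3]
gripper_width: 0.0132
grip_force: 58.7
```

Emit:
step_arm --slide '[[0, 0, -0.0005], [0, 0, -0.001], [0, 0, -0.001], [0, 0, -0.001]]' --turn '[[0, 0, 0], [0, 0, 0], [0, 0, 0], [0, 0, 0]]' --fingers '[0, 0, 0, 0]'

```text
time: 27.98
position: [0.513, -0.3757, 0.0719]
tool_rot: [[0.696, 0.718, 0.0], [0.718, -0.696, 0.001], [0.001, -0.001, -1.0]]
force: [-0.0, 0.1, -1.1]
gripper_width: 0.0131
grip_force: 58.7
```

To row units: -0.05 cm / 100 = -0.0005.

Emit:
step_arm --slide '[[0, 0, -0.0005], [0, 0, -0.0005], [0, 0, -0.0005]]' --turn '[[0, 0, 0], [0, 0, 0], [0, 0, 0]]' --fingers '[0, 0, 0]'

```text
time: 28.35
position: [0.513, -0.3757, 0.0717]
tool_rot: [[0.696, 0.718, 0.0], [0.718, -0.696, 0.001], [0.001, -0.0, -1.0]]
force: [-1.8, -0.1, 2.0]
gripper_width: 0.0127
grip_force: 59.1
```

Emit:
step_arm --slide '[[0, 0, 0], [0, 0, 0], [0, 0, 0], [0, 0, 0], [0, 0, 0], [0, 0, 0], [0, 0, 0]]' --turn '[[0, 0, 0], [0, 0, 0], [0, 0, 0], [0, 0, 0], [0, 0, 0], [0, 0, 0], [0, 0, 0]]' --fingers '[2, 3, 4, 6, 8, 8, 8]'

```text
time: 29.22
position: [0.5129, -0.3757, 0.0714]
tool_rot: [[0.696, 0.718, 0.0], [0.718, -0.696, 0.001], [0.001, -0.001, -1.0]]
force: [-0.7, -0.8, -0.2]
gripper_width: 0.08
grip_force: 0.0
```

To row units: 17.7 cm / 100 = 0.177, 14 cm / 100 = 0.14.

Emit:
step_arm --slide '[[0, 0, 0.01], [0, 0, 0.04], [0, 0, 0.09], [0, 0, 0.14], [-0.005, -0.005, 0.177], [-0.007, -0.006, 0.177], [-0.007, -0.006, 0.177]]' --turn '[[0, 0, 0], [0, 0, 0], [0, 0, 0], [0, 0, 0], [0, 0, 0], [0, 0, 0], [0, 0, 0]]' --fingers '[8, 8, 8, 8, 8, 8, 8]'

```text
time: 30.1
position: [0.5056, -0.3816, 0.2477]
tool_rot: [[0.696, 0.718, -0.001], [0.718, -0.696, 0.002], [0.001, -0.002, -1.0]]
force: [0.2, -0.0, -0.3]
gripper_width: 0.0799
grip_force: 0.0
```

```bash
python3 look.py
python3 - <<'E'
from h import *
im,d,c=grab('wrist');h=cv2.cvtColor(im,cv2.COLOR_RGB2HSV);m=((h[...,0]>4)&(h[...,0]<19)&(h[...,1]>170)&(h[...,2]>100)&(d>0));m[:,:280]=0;m[:,380:]=0;m[:100]=0;m[330:]=0
v,u=np.nonzero(m);P=world(c,d,np.c_[u,v].tolist());Q=P[abs(P[:,2]-np.percentile(P[:,2],85))<.004]
print('handle',len(Q),cv2.minAreaRect((Q[:,:2]*1000).astype(np.float32)),np.median(Q[:,2]));A=np.c_[Q[:,:2],np.ones(len(Q))];print(np.linalg.lstsq(A,Q[:,2],rcond=None)[0].round(3))
s=telemetry.state();print(s['position'],s['force'],s['gripper_width'])
# bystanders unmoved: compare top images
T=np.load('top0.npz')['im'].astype(int);N=vision.get_image('top')[0].astype(int);D=abs(T-N).max(2)
for nm,b in dict(glass=(265,160,310,208),marker=(355,218,420,238),pad=(190,160,238,204),dark=(468,220,510,260),small=(338,305,384,350)).items(): print(nm,(D[b[1]:b[3],b[0]:b[2]]>50).mean().round(3))
E
```

```text
30.1 [ 0.5056 -0.3816  0.2477] [ 0.23 -0.03 -0.31]
top 1042 0.0229 plane [0.002 0.003 0.021] ((564.388671875, 196.24185180664062), (88.69397735595703, 89.1896743774414), 3.981997013092041)
side 226 0.0229 plane [-0.002  0.041  0.016] ((562.2798461914062, 187.1898193359375), (84.00325012207031, 84.11096954345703), 3.2660818099975586)
handle 543 ((510.3766784667969, -378.53643798828125), (112.59270477294922, 12.46453857421875), 45.68505096435547) 0.08152915847407152
[-0.053  0.053  0.128]
[ 0.50573172 -0.38133938  0.24674762] [-0.3236495  -0.17976536  0.74415298] 0.07994908681547698
glass 0.0
marker 0.0
pad 0.0
dark 0.0
small 0.346
```

```bash
python3 -c "
from bench import robot
print(robot.sign_off())"
```

```text
the job is handed in; nothing more can be done
None
```

The job is handed in at about 30 s of 69: pressed home (~7 N, ~1 s), turned over with the blade, then nudged ~25 mm by its rim onto the tray, the coaster lies flat, glazed face up (cork down); the spatula is back in its stand and the glass, marker and note block show no movement.

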